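# Level the mitre saw's support shelf

## Robot

A 6-joint arm with a two-finger parallel gripper is mounted at the origin on the work surface. World frame = base frame: x ahead of the robot, y to its left, z up, the work surface at z = 0. Lengths are in m, angles in rad, forces in N, time in s.
With the tool pointing down it reaches from about 0.375 to 0.9 m from the base axis. Payload 3.1 kg.
Tool frame: the origin (TCP) lies on the front face of the gripper's body, between the roots of the fingers; the fingertips stand 70 mm ahead of it and the grasp point (between the pads) lies 51 mm ahead of it; z points along the fingers, y is the line along which they close (so a half turn about z gives the same grasp; the last joint's range is limited). The gripper opens to 87 mm and grips with 3 to 60 N. Pads are 19 mm wide; open, the fingers measure 117 mm over their backs; the gripper's body (75 mm by 190 mm) begins 51 mm behind the grasp point.
Start: joints at [1.123, 0.527, 1.433, -0, 1.181, -0.178], TCP at [0.167, 0.602, 0.292] pointing down, gripper open.
Joint ranges: [-3.08, 3.08], [-0.75, 2.2], [0.22, 2.44], [-1.43, 4.57], [0, 2.65], [-2.85, 2.85]. Speed limits (rad/s): [2.79, 2.79, 3.14, 3.14, 3.14, 3.14].

## Interface

Orientations are given as a unit quaternion [x, y, z, w].
In Python, from rig import robot, cams, ticket gives the robot as it stands. The module is installed in compiled form; this text tells all that it offers.
- The arm moves only by the shell command python3 -m crank 'ROWS' [FORCE]. ROWS is JSON, a list of rows, each a list of 7 numbers: the shift along the tool's x, y, z in cm, then the turn, a rotation vector about the tool's x, y, z in rad, then the closure, from 0 (fully open) to 1 (shut). A call has 1 to 5 rows; each row shifts and turns the commanded pose from where the row before left it, along the tool's axes as they then stand; what a row does not reach is not made up. A row lasts 1/8 s, in which the tool goes at most 62.5 mm and 10.7 degrees, less where a joint would pass 70% of its speed; a pose out of reach is approached as far as the arm can. A call is refused whole if a number of a shift passes 6.25 or a number of a turn 0.188, either way. A call with a gripper value outside its range is refused whole. The fingers move at their own pace and stop on an object; FORCE is the grip in N (left out, the last holds). Time passes only in rows, so rows that do not move let the fingers close. It gives the time, the measured TCP pose, the force, the opening and the grip force at its end, in the units of the state.
- robot.get_obs(): the state, without advancing time (a new reading comes with each control period).
- cams.camera(name): name is "scene" or "side" or "wrist"; returns the picture (384x512x3 uint8, red, green, blue); there is no depth.
- cams.camera_info(name): a dict with "intrinsics" (3x3 intrinsics, pixels), "pose" (4x4, takes a point from camera to world coordinates). Camera axes: x right, y down, z forward; pixel columns grow to the right and rows downward; lengths in m; the calibration is good to about 2 mm. A picture is of the moment at which its call begins: read the wrist's pose just before it. camera_info takes no time and is no camera call; for the wrist camera it gives the pose at the moment of the call.
- ticket.hand_in(): hands the job in; it is judged then, once.
The state is a dict: "time": time; "q": joint angles; "joint_velocities": joint speeds; "joint_torque": joint torques, N m; "position": TCP position; "tool_rot": TCP orientation; "ft_force": force on the tool from outside, world axes, zero at the start; "moment": the same for the moment, N m; "grip_width": finger opening in m; "grip_force": force on a finger pad.
Only numpy, scipy, OpenCV 4.12 (cv2) and the standard library are available. Lean on these libraries where they do the work, as an engineer would, in place of code of your own. Each camera call takes 0.05 s, during which the arm holds its last target. There are 200 camera calls.

## Task

Get the support shelf beside the mitre saw ready: slide its barrel bolt fully home into the keeper on the saw, then turn the black knob of the levelling foot at the shelf's outer end until the bubble of the spirit level standing on the shelf rests between its two lines. Then press the spirit level down onto the shelf with the fingers, with a moderate steady push of about a kilogram, and keep pressing: the program finishes while the hand is still pressing, the bubble still between the lines. Leave the tools that lie about on the bench where they are.

Things in the scene. Friction and masses are not known exactly. Their poses are not given: they have to be found in the camera images.
- saw: grey compact mitre saw, fixed, 300 mm high. Its frame is the set-up's, turned up to 0.2 rad: origin on the bench under the shelf; x from the shelf's front edge (robot side) to its back, y from saw to levelling foot, z up. In it, in mm: shelf top x -60..120, y -180..160, z 90; saw table y below -200, z 90; fence x 100..140, y below -210, up to z 165; blade head y -440
- shelf: plywood shelf 180 (x) by 340 (y) by 18 mm hooked to the saw at its inner end, where it tilts about its x axis; the foot's screw carries the outer end. Origin on the tilt axis, 10 mm below the top face; x to the back, y along the shelf to the foot, z up. At the start the outer end is 3 to 7 mm too low
- bolt (a joint): slide of the steel barrel bolt on the shelf's front edge, m: 0 withdrawn, 0.045 fully home through the keeper, at its stop; grows as the bolt slides to the saw (the shelf's -y). Starts at 0 to 0.012; friction about 2.5 N
- bolt_stub (a point): centre of the top of the bolt's upright steel stub, 12 mm thick (15 mm head, 6 mm high), top 98 mm above the bench, 29 mm above its rod; moves with the bolt; axes as the shelf's, the bolt goes home towards -y. It stands 24 mm in front of the shelf's front edge over a 46 mm wide grey ledge (55 mm above the bench); straps at both ends of its travel reach up to 72 mm, the keeper to 74 mm
- foot_knob (a point): centre of the top face of the foot's black ribbed round knob, 44 to 47 mm across, 26 mm high, axis vertical, top 134 mm above the bench (fixed height; the frame turns with it), 375 mm from the tilt axis; shelf's tab below it at 84 mm. Right-hand screw, 8 mm a turn: clockwise from above raises the outer end, 0.0213 rad of tilt a turn; friction 0.06 N m, stays as left. Starts 2.2 to 5 rad short
- level: spirit level, loose, about 350 g, aluminium, 200 long (its x), 24 wide (y), 48 mm high (z), standing on the shelf along its length (its x within 0.15 rad of the shelf's y). Origin: centre of its underside. Its top is a flat rail from 30 to 100 mm out on either side of the middle; between them lies the vial
- vial (a point): middle of the vial, midway between its two black lines (20 mm apart inside), at the top of the glass, 46.7 mm above the level's underside; axes as the level's
- bubble_mid (a point): middle of the white bubble (16 mm long) at the top of the vial. It runs to the higher end along the level's x: its distance from vial is 600 mm times the tilt in rad, about 12.8 mm a turn of the knob; it stops at 15.6 mm and settles within about half a second

How it is judged:
By the outcome, as a careful person would: the job done as asked, in the order asked, and still so for the second after the job is handed in, while the arm keeps its last pose, push and grip.
It also fails if it takes over 72 s, if anything falls off the work surface, if the arm or the gripper's body presses on something with over 40 N, if the wrist force passes 120 N, or if a joint passes its speed limit or range.

## Working session

There is one attempt and no reset: what is moved stays moved. The work goes in short steps, Python scripts to look and compute and a shell command to move; the robot and the scene stay as the last step left them, time stands still between calls to the robot, and variables do not carry over. Pictures are saved under pics/ and viewed, at most 10 in all, crops included, and the job is handed in when it is done.

```bash
mkdir -p pics
cat > h.py <<'E'
import numpy as np, cv2
from rig import robot, cams, ticket
from scipy.spatial.transform import Rotation as R
def ray(n,u,v,info=None):
    i=info or cams.camera_info(n); K=np.array(i["intrinsics"]);P=np.array(i["pose"])
    d=P[:3,:3]@np.linalg.solve(K,[u,v,1]); return P[:3,3],d
def onz(n,u,v,z,info=None):
    o,d=ray(n,u,v,info); return o+d*(z-o[2])/d[2]
def px(n,p,info=None):
    i=info or cams.camera_info(n); K=np.array(i["intrinsics"]);P=np.array(i["pose"])
    c=K@(P[:3,:3].T@(np.array(p)-P[:3,3])); return c[:2]/c[2]
def tri(rays):
    A=np.zeros((3,3));b=np.zeros(3)
    for o,d in rays:
        d=d/np.linalg.norm(d);M=np.eye(3)-np.outer(d,d);A+=M;b+=M@o
    return np.linalg.solve(A,b)
def snap(n,f):
    im=cams.camera(n)[:,:,::-1].copy(); cv2.imwrite('pics/'+f,im); return im
E
python3 - <<'E'
from h import *
a=snap("scene","s0.png");b=snap("side","d0.png")
for n in("scene","side","wrist"):
    i=cams.camera_info(n);print(n,np.round(i["pose"],3).tolist(),np.round(i["intrinsics"],1).tolist())
s=robot.get_obs();print(s)
E
```

```text
scene [[0.882, 0.333, -0.333, 0.851], [0.471, -0.631, 0.617, -0.517], [-0.005, -0.701, -0.713, 0.706], [0.0, 0.0, 0.0, 1.0]] [[425.3, 0.0, 250.0], [0.0, 425.3, 185.3], [0.0, 0.0, 1.0]]
side [[-0.993, -0.088, 0.073, 0.521], [-0.114, 0.786, -0.607, 0.443], [-0.004, -0.612, -0.791, 0.613], [0.0, 0.0, 0.0, 1.0]] [[378.2, 0.0, 253.9], [0.0, 378.2, 185.9], [0.0, 0.0, 1.0]]
wrist [[0.268, 0.934, 0.236, 0.101], [0.963, -0.259, -0.068, 0.62], [-0.003, 0.245, -0.969, 0.384], [0.0, 0.0, 0.0, 1.0]] [[297.0, 0.0, 259.9], [0.0, 297.0, 188.5], [0.0, 0.0, 1.0]]
{'time': 0.1, 'q': array([ 1.12251498e+00,  5.28353185e-01,  1.43377797e+00, -5.63237996e-05,
        1.18143608e+00, -1.78494613e-01]), 'joint_velocities': array([ 0.00081913, -0.0028303 , -0.00271693, -0.00260319,  0.0012836 ,
        0.00108763]), 'joint_torque': array([-7.59622581e-04, -4.40989566e+01, -1.77150410e+01,  6.34874753e-02,
        5.33131999e-02, -2.54766866e-05]), 'position': array([0.16632208, 0.601905  , 0.29138047]), 'tool_rot': array([ 1.34473964e-01,  9.90916635e-01, -9.47230633e-04, -2.79589501e-04]), 'ft_force': array([-1.25877885, -0.12104032, -0.47537252]), 'moment': array([ 0.01013253,  0.08689282, -0.05948215]), 'grip_force': 0.0, 'grip_width': 0.08715675798882376}
```

View pics/s0.png

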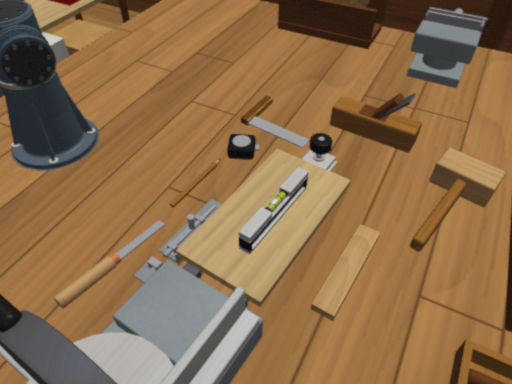

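View pics/d0.png

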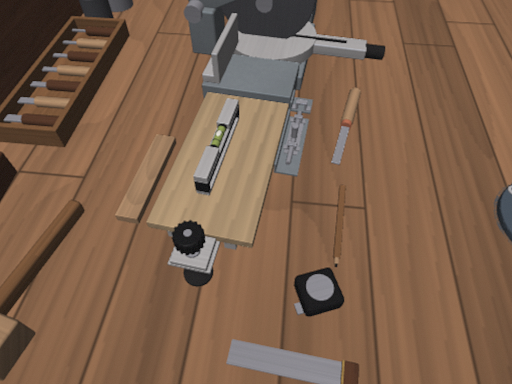

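The scene view shows the knob near (320,140), the stub near (193,220) and the level from (243,243) to (305,172). In the side view the knob is near (189,237) and the bolt near (296,135). I'll enlarge both next.

Run:
```python
from h import *
a=cv2.imread('pics/s0.png');b=cv2.imread('pics/d0.png')
def c(im,x,y,w,h,k=5): return cv2.resize(im[y:y+h,x:x+w],None,fx=k,fy=k,interpolation=cv2.INTER_CUBIC)
o=np.vstack([np.hstack([c(a,150,195,80,60),c(b,265,90,80,60)]),np.hstack([c(a,235,165,80,60)[:,:,:],c(a,290,120,80,60)])])
cv2.imwrite('pics/c0.png',o[:600,:800])
```

```text
(no output)
```

View pics/c0.png

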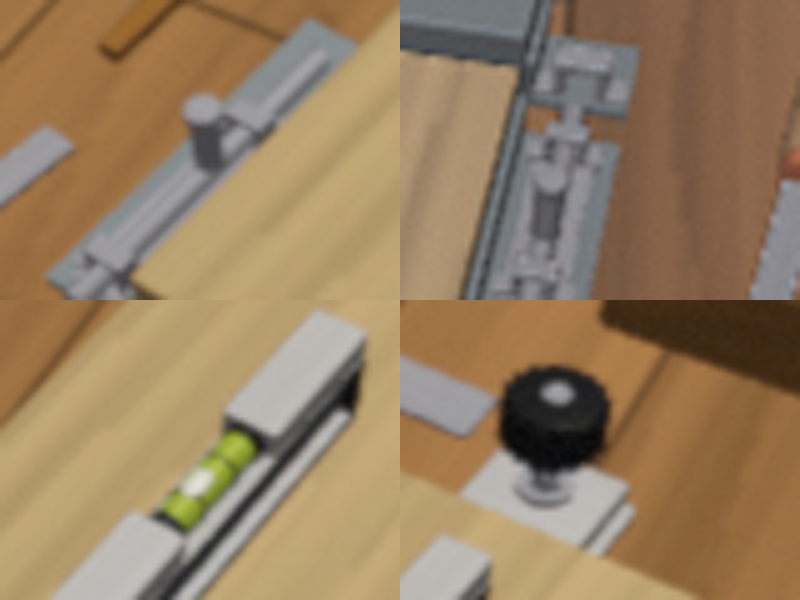

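Run:
```python
from h import *
st=tri([ray("scene",191,216),ray("side",294.6,125.6)]);print("stub tri",st,"z98:",onz("scene",191,216,.098),onz("side",294.6,125.6,.098))
print("knob",onz("scene",321.4,138.6,.134),onz("side",188,234,.134), tri([ray("scene",321.4,138.6),ray("side",188,234)]))
c=[onz("scene",*p,.088) for p in((277,152),(349,180),(262,300),(181,258))]
print(np.round(c,4)); d=c[0]-c[3];print("yaw front",np.arctan2(d[1],d[0]));d=c[1]-c[2];print("back",np.arctan2(d[1],d[0]))
l=[onz("scene",*p,.136) for p in((299,168),(308,174),(240,235),(251,241))];print(np.round(l,4))
# bubble & vial
for p in((274.5,201.5),(278.5,197),(280,195),(269,207)):print(p,onz("scene",*p,.136))
```

```text
stub tri [ 0.50621173 -0.11239712  0.09615728] z98: [ 0.50755657 -0.11360125  0.098     ] [ 0.50600872 -0.11059449  0.098     ]
knob [0.65234128 0.17020767 0.134     ] [0.65039879 0.17351451 0.134     ] [0.65130063 0.17248565 0.13197649]
[[ 0.5669  0.1364  0.088 ]
 [ 0.7357  0.1264  0.088 ]
 [ 0.7016 -0.2017  0.088 ]
 [ 0.5399 -0.1954  0.088 ]]
yaw front 1.4897231449691126
back 1.467161025119819
[[ 0.6475  0.0628  0.136 ]
 [ 0.6695  0.0553  0.136 ]
 [ 0.6254 -0.1353  0.136 ]
 [ 0.6477 -0.1377  0.136 ]]
(274.5, 201.5) [ 0.64362254 -0.03935394  0.136     ]
(278.5, 197) [ 0.64524977 -0.02591993  0.136     ]
(280, 195) [ 0.64553264 -0.02010023  0.136     ]
(269, 207) [ 0.64071122 -0.05592464  0.136     ]
```

```bash
cat >> h.py <<'E'
def plan(t,yaw=None):
    "shift (cm) and turn in present tool axes to TCP target t, tool y at world angle yaw (mod pi)"
    s=robot.get_obs(); Rt=R.from_quat(s["tool_rot"]).as_matrix()
    sh=Rt.T@(np.array(t)-s["position"])*100
    y0=np.arctan2(Rt[1,1],Rt[0,1]); print("t",round(s["time"],2),"pos",np.round(s["position"],4),"yawY",round(y0,3),"tilt",np.round(Rt[:,2],3),"q",np.round(s["q"],2),"F",np.round(s["ft_force"],1),"w",round(s["grip_width"],4))
    print("shift cm",np.round(sh,2))
    if yaw is not None:
        d=(yaw-y0+np.pi/2)%np.pi-np.pi/2
        z=np.array([np.cos(y0+d),np.sin(y0+d),0]);x=np.cross(z,[0,0,-1]);G=np.c_[x,z,[0,0,-1]]
        print("turn",np.round(R.from_matrix(Rt.T@G).as_rotvec(),3))
E
python3 - <<'E'
from h import *
plan([.47,.22,.26],1.478)
E
```

```text
t 0.1 pos [0.1663 0.6019 0.2914] yawY 1.301 tilt [-0.001 -0.002 -1.   ] q [ 1.12  0.53  1.43 -0.    1.18 -0.18] F [-1.3 -0.1 -0.5] w 0.0872
shift cm [-39.45 -28.71   3.18]
turn [-0.002 -0.    -0.177]
```

```bash
python3 -m crank '[[-4.9,-3.6,0.4,0,0,0,0.5],[-4.9,-3.6,0.4,0,0,0,0.5],[-4.9,-3.6,0.4,0,0,0,0.5],[-4.9,-3.6,0.4,0,0,0,0.5],[-4.9,-3.6,0.4,0,0,0,0.5]]' 20; python3 -m crank '[[-4.9,-3.6,0.4,0,0,0,0.5],[-4.9,-3.6,0.4,0,0,0,0.5],[-4.9,-3.6,0.4,0,0,0,0.5],[0,0,0,0,0,-0.17,0.5]]'
python3 - <<'E'
from h import *
plan([.5067,-.10,.20],1.478)
E
```

```text
time: 0.72
position: [0.3555, 0.362, 0.272]
tool_rot: [0.134, 0.991, -0.0, -0.0]
ft_force: [0.7, -0.2, -0.8]
grip_width: 0.0468
grip_force: 0.0
time: 1.23
position: [0.4707, 0.2168, 0.2598]
tool_rot: [0.051, 0.999, -0.0, 0.001]
ft_force: [-1.0, -0.6, -0.6]
grip_width: 0.0437
grip_force: 0.0
t 1.23 pos [0.4707 0.2168 0.2598] yawY 1.469 tilt [ 0.001 -0.001 -1.   ] q [ 0.22  0.43  1.73 -0.    0.98 -1.25] F [-1.  -0.6 -0.6] w 0.0437
shift cm [ -6.79 -31.15   6.  ]
turn [-0.     0.001 -0.009]
```

```bash
python3 -m crank '[[-1.2,-5.2,1,0,0,0,0.5],[-1.2,-5.2,1,0,0,0,0.5],[-1.2,-5.2,1,0,0,0,0.5],[-1.2,-5.2,1,0,0,0,0.5],[-1.0,-5.2,1,0,0,0,0.5]]' ; python3 -m crank '[[-1.0,-5.1,1,0,0,0,0.5],[0,0,0,0,0,0,0.5]]'
python3 - <<'E'
from h import *
plan([.5067,-.112,.148],1.478)
i=cams.camera_info("wrist");im=snap("wrist","w1.png");print(px("wrist",[.5067,-.112,.098],i),px("wrist",[.651,.172,.134],i))
E
```

```text
time: 1.85
position: [0.4995, -0.0459, 0.2098]
tool_rot: [0.05, 0.999, 0.0, 0.0]
ft_force: [1.6, -0.1, 0.7]
grip_width: 0.0435
grip_force: 0.0
time: 2.1
position: [0.5049, -0.0996, 0.1994]
tool_rot: [0.053, 0.999, -0.0, 0.0]
ft_force: [-0.2, 0.2, 0.5]
grip_width: 0.0432
grip_force: 0.0
t 2.1 pos [ 0.5049 -0.0996  0.1994] yawY 1.466 tilt [ 0.    -0.001 -1.   ] q [-0.41  0.52  1.8  -0.    0.83 -1.88] F [-0.2  0.2  0.5] w 0.0432
shift cm [-0.31 -1.22  5.14]
turn [-0.001  0.    -0.012]
[242.80923536 218.41460397] [689.03065701 397.80108452]
```

View pics/w1.png

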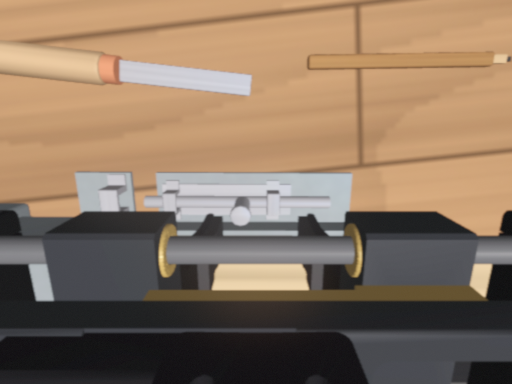

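The stub head shows at (241,213), in front of and between the fingers; the straps lie at x≈172 and 272, and the keeper at x≈112.

Run:
```python
from h import *
p=onz("wrist",241,213,.098);print(p);a=onz("wrist",150,202,.069);b=onz("wrist",328,202,.069);print(a,b,np.arctan2(*(b-a)[1::-1]))
plan([p[0],p[1],.148],1.478)
```

```text
[ 0.50186193 -0.11059898  0.098     ]
[ 0.49504303 -0.18341816  0.069     ] [ 0.50963364 -0.04467239  0.069     ] 1.4660206798039854
t 2.15 pos [ 0.5041 -0.0975  0.1996] yawY 1.467 tilt [-0.001  0.001 -1.   ] q [-0.41  0.52  1.8   0.    0.83 -1.88] F [-0.2  1.   0.1] w 0.0433
shift cm [ 0.08 -1.33  5.16]
turn [ 0.001 -0.001 -0.011]
```

```bash
python3 -m crank '[[0,-1.3,1,0,0,0,0.5],[0,0,2.1,0,0,0,0.5],[0,0,2.1,0,0,0,0.5],[0,0,0,0,0,0,0.8],[0,0,0,0,0,0,1]]' 20;python3 -m crank '[[0,0,0,0,0,0,1],[0,0,0,0,0,0,1]]'
```

```text
time: 2.78
position: [0.5031, -0.1084, 0.1485]
tool_rot: [0.049, 0.999, -0.0, 0.0]
ft_force: [0.3, -0.1, -0.5]
grip_width: 0.0307
grip_force: 0.0
time: 3.02
position: [0.5034, -0.1094, 0.149]
tool_rot: [0.05, 0.999, -0.001, 0.001]
ft_force: [-0.6, -1.0, 0.7]
grip_width: 0.0119
grip_force: 11.3
```

```bash
python3 -m crank '[[0,-0.8,0,0,0,0,1],[0,-0.8,0,0,0,0,1],[0,-0.8,0,0,0,0,1],[0,-0.6,0,0,0,0,1],[0,0,0,0,0,0,1]]' 25; python3 -m crank '[[0,-0.2,0,0,0,0,1],[0,-0.2,0,0,0,0,1],[0,-0.2,0,0,0,0,1]]'
```

```text
time: 3.65
position: [0.5001, -0.1398, 0.1492]
tool_rot: [0.05, 0.999, -0.0, 0.001]
ft_force: [-0.7, -0.2, 5.8]
grip_width: 0.0107
grip_force: 25.0
time: 4.03
position: [0.4995, -0.1449, 0.1492]
tool_rot: [0.05, 0.999, 0.0, 0.0]
ft_force: [-1.0, 2.5, 7.5]
grip_width: 0.0109
grip_force: 25.0
```

```bash
python3 -m crank '[[0,-0.2,0,0,0,0,1],[0,-0.2,0,0,0,0,1]]'; python3 -m crank '[[0,-0.2,0,0,0,0,1],[0,-0.2,0,0,0,0,1]]';python3 - <<'E'
from h import *
snap("side","d1.png"); snap("scene","s1.png")
E
```

```text
time: 4.28
position: [0.4991, -0.1489, 0.1492]
tool_rot: [0.05, 0.999, 0.0, 0.0]
ft_force: [0.1, 2.3, 7.3]
grip_width: 0.0113
grip_force: 25.0
time: 4.53
position: [0.4989, -0.1498, 0.1492]
tool_rot: [0.052, 0.999, 0.003, 0.001]
ft_force: [6.1, 18.0, 10.8]
grip_width: 0.011
grip_force: 25.0
```

```bash
python3 -m crank '[[0,-0.2,0,0,0,0,1],[0,0,0,0,0,0,1]]'; python3 -m crank '[[0,0.4,0,0,0,0,0.8],[0,0,0,0,0,0,0.5],[0,0,0,0,0,0,0.5],[0,0,-5,0,0,0,0.5]]';python3 - <<'E'
from h import *
i=cams.camera_info("wrist");a=snap("wrist","w2.png");b=snap("side","d2.png");c=snap("scene","s2.png")
def cr(im,x,y,w,h,k): return cv2.resize(im[y:y+h,x:x+w],None,fx=k,fy=k,interpolation=cv2.INTER_CUBIC)
o=np.vstack([np.hstack([cr(a,50,150,320,100,2),cr(b,265,90,40,50,4)]),np.hstack([cr(b,160,90,160,160,2.5),cr(c,150,110,200,200,2)])])if 0 else np.vstack([np.hstack([cr(a,60,140,300,100,2),cr(b,265,90,50,50,4)]),cr(c,140,160,200,95,4)])
cv2.imwrite('pics/c2.png',o[:600,:800]);plan([.651,.172,.22])
E
```

```text
time: 4.88
position: [0.4989, -0.15, 0.1492]
tool_rot: [0.052, 0.999, 0.005, 0.001]
ft_force: [6.2, 19.6, 9.8]
grip_width: 0.0113
grip_force: 25.1
time: 5.38
position: [0.4967, -0.1505, 0.1953]
tool_rot: [0.05, 0.999, 0.002, -0.004]
ft_force: [0.1, 0.1, -0.5]
grip_width: 0.0385
grip_force: 0.0
t 5.53 pos [ 0.5    -0.152   0.2001] yawY 1.47 tilt [ 0.005 -0.003 -1.   ] q [-0.51  0.53  1.78 -0.    0.83 -1.98] F [-0.7  0.5  0.2] w 0.0423
shift cm [-11.78  33.75  -2.02]
```

View pics/c2.png

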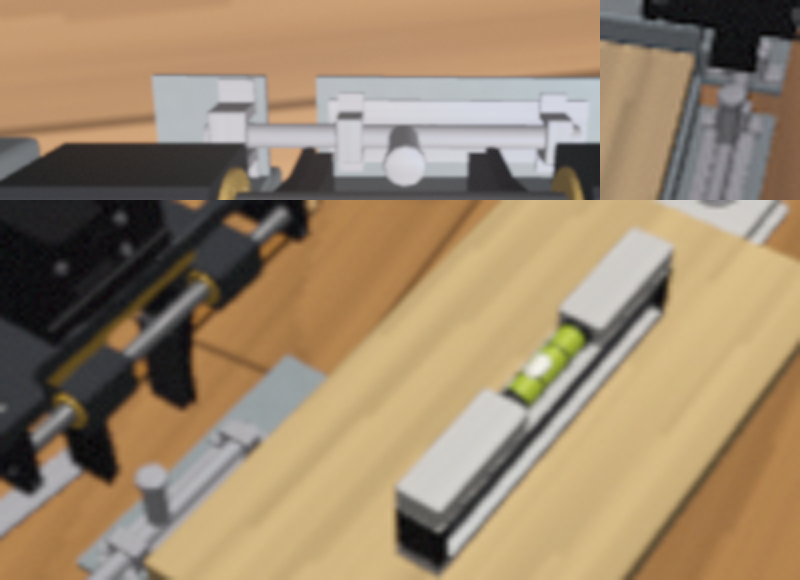

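The bolt's rod now passes through the keeper and the stub stands next to the keeper-side strap. The bubble sits left (saw side) of the vial. Next is the knob.

```bash
python3 -m crank '[[0,3,-4.5,0,0,0,0],[-2.5,5.6,0,0,0,0,0],[-2.5,5.6,0,0,0,0,0],[-2.5,5.6,0,0,0,0,0],[-2.5,5.6,0,0,0,0,0]]'; python3 -m crank '[[-1.9,5.6,0,0,0,0,0],[0,2.8,0,0,0,-0.18,0],[0,0,0,0,0,-0.18,0],[0,0,0,0,0,-0.18,0],[0,0,0,0,0,-0.18,0]]'; python3 -m crank '[[0,0,0,0,0,-0.18,0],[0,0,0,0,0,-0.18,0],[0,0,0,0,0,-0.18,0],[0,0,0,0,0,-0.14,0]]';python3 - <<'E'
from h import *
a=tri([ray("scene",191,216),ray("side",294.6,125.6)])
print("stub now",onz("scene",177.5,227.5,.098),"was",onz("scene",191,216,.098))
i=cams.camera_info("wrist");print("pred knob px",px("wrist",[.651,.172,.134],i));snap("wrist","w3.png")
plan([.651,.172,.182])
E
```

```text
time: 6.15
position: [0.624, 0.0933, 0.2418]
tool_rot: [0.05, 0.999, -0.0, -0.001]
ft_force: [1.5, -0.2, -0.1]
grip_width: 0.0834
grip_force: 0.0
time: 6.78
position: [0.6503, 0.1734, 0.2413]
tool_rot: [-0.308, 0.951, 0.0, -0.002]
ft_force: [0.5, 0.1, -0.7]
grip_width: 0.0872
grip_force: 0.0
time: 7.28
position: [0.6504, 0.1731, 0.2414]
tool_rot: [-0.607, 0.795, 0.001, -0.001]
ft_force: [0.3, 0.5, -0.3]
grip_width: 0.0874
grip_force: 0.0
stub now [ 0.50104474 -0.14816491  0.098     ] was [ 0.50755657 -0.11360125  0.098     ]
pred knob px [257.69818653 210.10595856]
t 7.33 pos [0.6504 0.1731 0.2414] yawY 2.878 tilt [-0.003 -0.001 -1.   ] q [ 0.09  0.65  1.35 -0.    1.15 -2.78] F [ 0.6  0.2 -0.1] w 0.0871
shift cm [ 0.08 -0.1   5.94]
```

View pics/w3.png

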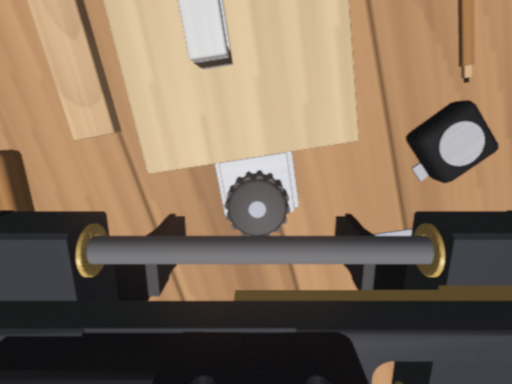

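Knob cap at (258,209), as predicted; the fingers straddle it. Descend and grip, and measure the vial in the scene view.

```bash
python3 -m crank '[[0.1,-0.1,2.5,0,0,0,0],[0,0,2.5,0,0,0,0],[0,0,0.9,0,0,0,0.5],[0,0,0,0,0,0,1],[0,0,0,0,0,0,1]]' 25;python3 -m crank '[[0,0,0,0,0,0,1]]'
cat >> h.py <<'E'
def vial(n,im,z,box,info=None):
    "bubble offset from vial middle (mm, + to outer end), along the level"
    x,y,w,h=box; hsv=cv2.cvtColor(im,cv2.COLOR_BGR2HSV)[y:y+h,x:x+w]
    g=((hsv[...,0]>27)&(hsv[...,0]<45)&(hsv[...,1]>110)).astype(np.uint8)
    k,l,st,c=cv2.connectedComponentsWithStats(cv2.dilate(g,np.ones((3,3))))
    m=1+np.argmax(st[1:,4]); hull=cv2.convexHull(np.argwhere((l==m)&(g>0))[:,::-1].astype(np.int32))
    H=np.zeros_like(g);cv2.fillConvexPoly(H,hull,1)
    P=np.argwhere(H>0)[:,::-1]+[x,y]
    B=np.argwhere((H>0)&(hsv[...,1]<90)&(hsv[...,2]>150))[:,::-1]+[x,y]
    W=lambda Q:np.array([onz(n,*q,z,info)[:2] for q in Q])
    p=W(P);b=W(B);a=np.array([np.cos(1.46),np.sin(1.46)])
    s=p@a;t=b@a
    print(n,"vial span",np.round([s.min(),s.max()],4),"n",len(P),len(B),"bubble span",np.round([t.min(),t.max()],4),"off mm",round(1000*(t.mean()-(s.min()+s.max())/2),1),"mid px",P.mean(0),B.mean(0))
E
python3 - <<'E'
from h import *
im=snap("scene","s3.png");vial("scene",im,.135,(255,180,45,40));plan([.651,.172,.182])
cv2.imwrite("pics/c3.png",cv2.resize(im[180:220,255:305],None,fx=12,fy=12,interpolation=cv2.INTER_CUBIC))
E
```

```text
time: 7.95
position: [0.6522, 0.1726, 0.1851]
tool_rot: [-0.605, 0.796, -0.0, 0.001]
ft_force: [-0.4, 0.1, 0.3]
grip_width: 0.0649
grip_force: 0.0
time: 8.07
position: [0.6522, 0.1726, 0.1854]
tool_rot: [-0.605, 0.796, -0.001, 0.001]
ft_force: [-0.0, -0.5, 0.4]
grip_width: 0.0552
grip_force: 0.0
scene vial span [0.012 0.064] n 169 36 bubble span [0.0251 0.0545] off mm -3.4 mid px [276.79289941 200.0887574 ] [274.19444444 200.5       ]
t 8.12 pos [0.6521 0.1727 0.1853] yawY 2.871 tilt [ 0.002  0.    -1.   ] q [ 0.09  0.71  1.39 -0.    1.04 -2.78] F [ 0.6 -0.  -0.3] w 0.0508
shift cm [0.09 0.09 0.33]
```

View pics/c3.png

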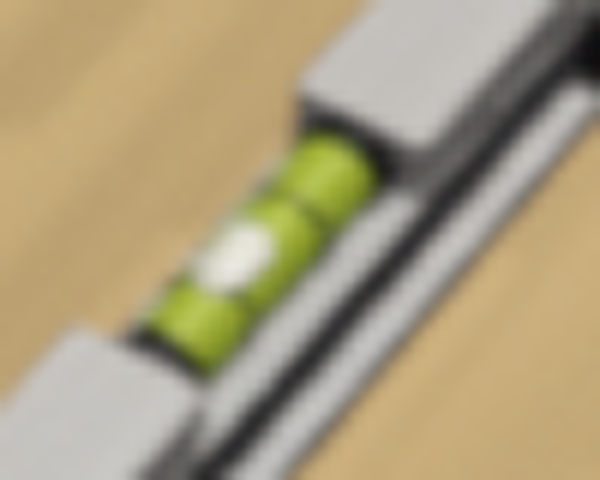

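The bubble sits toward the lower-left (saw) line, about 4 mm off, so I'll turn roughly 2.2 rad clockwise.

```bash
python3 -m crank '[[0,0,0.3,0,0,0,1],[0,0,0,0,0,0,1],[0,0,0,0,0,0.1,1],[0,0,0,0,0,0.18,1],[0,0,0,0,0,0.18,1]]' 25;python3 -m crank '[[0,0,0,0,0,0.18,1],[0,0,0,0,0,0.18,1],[0,0,0,0,0,0.18,1],[0,0,0,0,0,0.18,1],[0,0,0,0,0,0.18,1]]';python3 -m crank '[[0,0,0,0,0,0.18,1],[0,0,0,0,0,0.18,1],[0,0,0,0,0,0.18,1],[0,0,0,0,0,0.18,1],[0,0,0,0,0,0,1]]'; python3 -m crank '[[0,0,0,0,0,0,1],[0,0,0,0,0,0,1],[0,0,0,0,0,0,1]]'
python3 - <<'E'
from h import *
im=snap("scene","s4.png");vial("scene",im,.135,(255,180,45,40));plan([.651,.172,.182])
E
```

```text
time: 8.75
position: [0.6527, 0.1724, 0.1832]
tool_rot: [-0.405, 0.914, -0.001, 0.002]
ft_force: [-0.7, -1.7, 6.1]
grip_width: 0.0434
grip_force: 25.0
time: 9.38
position: [0.6531, 0.1712, 0.1832]
tool_rot: [0.032, 0.999, -0.001, 0.002]
ft_force: [0.4, -5.1, 5.6]
grip_width: 0.0434
grip_force: 25.0
time: 10.0
position: [0.6528, 0.1703, 0.1832]
tool_rot: [0.38, 0.925, -0.001, 0.002]
ft_force: [-0.5, -6.3, 7.2]
grip_width: 0.0437
grip_force: 25.0
time: 10.38
position: [0.6528, 0.1703, 0.1832]
tool_rot: [0.38, 0.925, -0.001, 0.002]
ft_force: [-0.6, -6.1, 6.4]
grip_width: 0.0432
grip_force: 25.0
scene vial span [0.013 0.064] n 164 33 bubble span [0.0303 0.046 ] off mm -0.7 mid px [276.31707317 200.24390244] [275.15151515 199.42424242]
t 10.43 pos [0.6528 0.1703 0.1832] yawY 0.791 tilt [ 0.003 -0.004 -1.   ] q [ 0.09  0.72  1.39 -0.01  1.03 -0.7 ] F [ 0.4 -7.2  6.6] w 0.0436
shift cm [ 0.25 -0.    0.12]
```

```bash
python3 -m crank '[[0,0,0,0,0,0,0.6],[0,0,0,0,0,0,0],[0,0,0,0,0,0,0],[0,0,-3,0,0,0,0],[0,0,-3,0,0,0,0]]';python3 -m crank '[[0,0,0,0,0,-0.17,0],[0,0,0,0,0,-0.17,0],[0,0,0,0,0,-0.17,0],[0,0,0,0,0,-0.16,0],[0,0,0,0,0,0,0]]'
python3 - <<'E'
from h import *
im=snap("scene","s5.png");vial("scene",im,.135,(255,180,45,40));print(onz("scene",276.5,200.2,.134));plan([.672,-.036,.225],1.46)
E
```

```text
time: 11.05
position: [0.651, 0.1731, 0.2409]
tool_rot: [0.38, 0.925, -0.0, -0.001]
ft_force: [-0.1, -0.2, -0.4]
grip_width: 0.0759
grip_force: 0.0
time: 11.68
position: [0.6513, 0.173, 0.2408]
tool_rot: [0.056, 0.998, 0.0, -0.0]
ft_force: [0.1, -0.2, -0.3]
grip_width: 0.0875
grip_force: 0.0
scene vial span [0.013 0.064] n 166 33 bubble span [0.0303 0.0577] off mm 0.2 mid px [276.42168675 200.18674699] [275.39393939 199.15151515]
[ 0.64472307 -0.03309366  0.134     ]
t 11.72 pos [0.6513 0.173  0.2409] yawY 1.459 tilt [-0.001  0.    -1.   ] q [ 0.09  0.65  1.35  0.    1.14 -1.36] F [-0.  -0.  -0.7] w 0.0867
shift cm [ -4.4  -20.54   1.58]
turn [ 0.    -0.001 -0.001]
```

```bash
python3 -m crank '[[-1.1,-5.1,0,0,0,0,0],[-1.1,-5.1,0.4,0,0,0,0],[-1.1,-5.1,0.6,0,0,0,0],[-1.1,-5.1,0.6,0,0,0,0],[0,0,0,0,0,0,0]]'
python3 -m crank '[[0,0,0,0,0,0,0],[0,0,0,0,0,0,0],[0,0,0,0,0,0,0]]'
python3 - <<'E'
from h import *
i=cams.camera_info("wrist");im=snap("wrist","w5.png");plan([.6447,-.0331,.21],1.46)
u,v=map(int,px("wrist",[.6447,-.0331,.135],i));print(u,v)
x,y=max(u-200,0),max(v-75,0);cv2.imwrite("pics/c5.png",cv2.resize(im[y:y+150,x:x+400],None,fx=2,fy=2,interpolation=cv2.INTER_CUBIC));print(x,y)
vial("wrist",im,.135,(u-60,v-50,120,100),i)
E
```

```text
time: 12.35
position: [0.6732, -0.0392, 0.2245]
tool_rot: [0.059, 0.998, -0.0, -0.0]
ft_force: [-0.8, -0.2, 0.4]
grip_width: 0.0871
grip_force: 0.0
time: 12.72
position: [0.6729, -0.0334, 0.2255]
tool_rot: [0.054, 0.999, 0.0, 0.0]
ft_force: [0.7, -0.2, -0.4]
grip_width: 0.0871
grip_force: 0.0
t 12.78 pos [ 0.673  -0.0336  0.2255] yawY 1.463 tilt [ 0.  0. -1.] q [-0.22  0.67  1.36  0.    1.11 -1.68] F [ 0.6 -1.2  0.5] w 0.0871
shift cm [ 2.81 -0.25  1.55]
turn [0.    0.    0.003]
256 177
56 102
wrist vial span [0.0147 0.0621] n 605 54 bubble span [0.0309 0.044 ] off mm -0.9 mid px [255.61983471 165.55206612] [254.5        168.14814815]
```

View pics/c5.png

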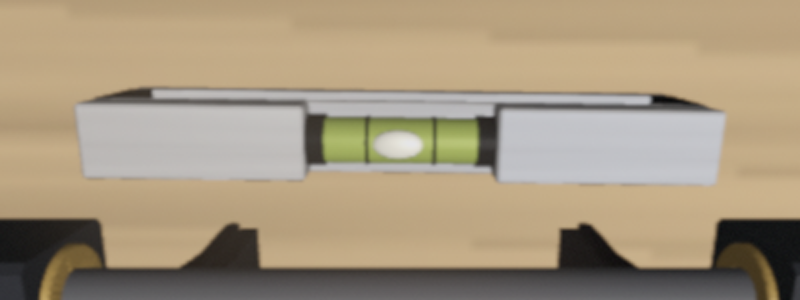

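The two lines are at columns 367 and 434 of the crop and the bubble spans 372 to 424, so it's between the lines, about 0.75 mm to the saw side. Now for the press, with both fingertips straddling the vial on the rails.

Run:
```python
from h import *
i=cams.camera_info("wrist")
P=[onz("wrist",56+u/2,102+v/2,.138,i) for u,v in((79,103),(722,112),(86,179),(716,185))]
c=np.mean(P,0);d=P[3]-P[2];e=P[1]-P[0];print(np.round(P,4),c,np.arctan2(d[1],d[0]),np.arctan2(e[1],e[0]))
plan([c[0],c[1],.212],np.arctan2((d+e)[1],(d+e)[0]))
```

```text
[[ 0.6186 -0.1284  0.138 ]
 [ 0.6427  0.0656  0.138 ]
 [ 0.6422 -0.132   0.138 ]
 [ 0.6657  0.0642  0.138 ]] [ 0.64233894 -0.03263609  0.138     ] 1.451607482948143 1.4473431030081993
t 12.78 pos [ 0.673  -0.0336  0.2255] yawY 1.463 tilt [ 0.  0. -1.] q [-0.22  0.67  1.36  0.    1.11 -1.68] F [ 0.6 -1.2  0.5] w 0.0871
shift cm [ 3.05 -0.23  1.35]
turn [0.    0.    0.013]
```

```bash
python3 -m crank '[[1.5,-0.1,0,0,0,0.013,0],[1.45,-0.1,0,0,0,0,0],[0,0,0.7,0,0,0,0],[0,0,0.5,0,0,0,0],[0,0,0,0,0,0,0]]'; python3 -m crank '[[0,0,0.2,0,0,0,0],[0,0,0.1,0,0,0,0],[0,0,0,0,0,0,0]]'
```

```text
time: 13.4
position: [0.6437, -0.0334, 0.2125]
tool_rot: [0.061, 0.998, 0.0, -0.0]
ft_force: [0.3, -0.5, -0.1]
grip_width: 0.0868
grip_force: 0.0
time: 13.78
position: [0.6435, -0.0336, 0.2102]
tool_rot: [0.061, 0.998, -0.0, -0.0]
ft_force: [0.3, 0.2, -0.4]
grip_width: 0.0871
grip_force: 0.0
```

```bash
python3 -m crank '[[0,0,0.1,0,0,0,0],[0,0,0,0,0,0,0]]'; python3 -m crank '[[0,0,0.1,0,0,0,0],[0,0,0,0,0,0,0]]'; python3 -m crank '[[0,0,0.05,0,0,0,0],[0,0,0,0,0,0,0]]'
```

```text
time: 14.02
position: [0.6434, -0.0336, 0.2093]
tool_rot: [0.061, 0.998, -0.0, -0.0]
ft_force: [1.0, 0.2, 0.4]
grip_width: 0.0869
grip_force: 0.0
time: 14.28
position: [0.6434, -0.0336, 0.2082]
tool_rot: [0.061, 0.998, 0.0, -0.0]
ft_force: [-0.5, -0.1, -0.3]
grip_width: 0.0869
grip_force: 0.0
time: 14.52
position: [0.6435, -0.0336, 0.208]
tool_rot: [0.061, 0.998, -0.0, 0.0]
ft_force: [-0.6, 0.4, 2.1]
grip_width: 0.0871
grip_force: 0.7
```

Contact made at about 0.208; the push goes up in small steps.

```bash
python3 -m crank '[[0,0,0.1,0,0,0,0],[0,0,0,0,0,0,0],[0,0,0,0,0,0,0]]'
```

```text
time: 14.9
position: [0.6435, -0.0336, 0.2079]
tool_rot: [0.061, 0.998, -0.0, 0.0]
ft_force: [-0.6, 1.5, 6.7]
grip_width: 0.087
grip_force: 3.0
```

```bash
python3 -m crank '[[0,0,0.07,0,0,0,0],[0,0,0,0,0,0,0],[0,0,0,0,0,0,0],[0,0,0,0,0,0,0],[0,0,0,0,0,0,0]]'
python3 - <<'E'
from h import *
F=[]
for k in range(3):
    i=cams.camera_info("wrist");im=cams.camera("wrist")[:,:,::-1].copy();F.append(robot.get_obs()["ft_force"])
sc=snap("scene","s6.png");print(np.mean(F,0))
u,v=map(int,px("wrist",[.643,-.033,.135],i));print(u,v);x,y=u-100,v-70
o=np.hstack([cv2.resize(im[y:y+140,x:x+200],(400,280),interpolation=cv2.INTER_CUBIC),cv2.resize(sc[170:226,235:315],(400,280),interpolation=cv2.INTER_CUBIC)]);cv2.imwrite("pics/c6.png",o)
try: vial("scene",sc,.135,(255,180,45,40)); vial("wrist",im,.135,(u-60,v-50,120,100),i)
except Exception as e: print(e)
E
```

```text
time: 15.52
position: [0.6435, -0.0335, 0.2079]
tool_rot: [0.061, 0.998, -0.0, 0.0]
ft_force: [-3.1, 1.6, 10.7]
grip_width: 0.0872
grip_force: 4.4
[-2.39827989  0.96083097  8.73628391]
261 228
scene vial span [0.013 0.064] n 139 1 bubble span [0.0364 0.0364] off mm -2.1 mid px [277.20863309 200.15827338] [277. 201.]
wrist vial span [0.0145 0.0624] n 728 28 bubble span [0.0328 0.0423] off mm -0.9 mid px [261.6043956 218.0467033] [260.         221.60714286]
```

View pics/c6.png

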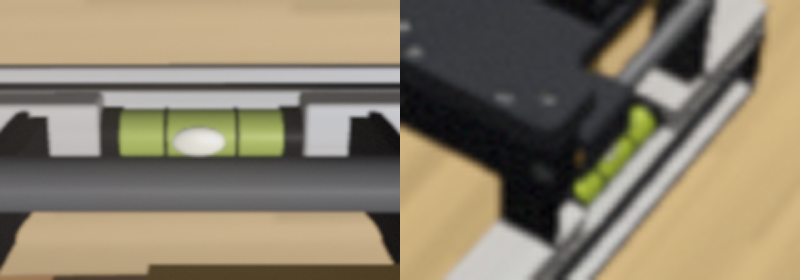

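While pressing, the lines are at columns 166 and 237 and the bubble spans 173 to 226. It's between the lines, and the push is steady at about 9–10 N.

```bash
python3 -m crank '[[0,0,0,0,0,0,0],[0,0,0,0,0,0,0],[0,0,0,0,0,0,0]]' && python3 -c "
from rig import ticket
print(ticket.hand_in())"
```

```text
time: 16.1
position: [0.6435, -0.0336, 0.2079]
tool_rot: [0.061, 0.998, -0.0, 0.001]
ft_force: [-2.8, 0.6, 8.7]
grip_width: 0.0871
grip_force: 4.4
the job is handed in; nothing more can be done
None
```

The job is handed in: the bolt is home in the keeper against its stop, the bubble is between its lines (about 0.6 mm towards the saw), and the hand is still pressing the level at about 9 N after 16 s; no result came back.

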